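Pack the button jars into the snap-lid carry box

ROBOT

A 6-joint arm with a two-finger parallel gripper is mounted at the origin on the work surface. World frame = base frame: x ahead of the robot, y to its left, z up, the work surface at z = 0. Lengths are in mm, angles in rad, forces in N, time in s.
With the tool pointing down it reaches from about 350 to 875 mm from the base axis. Payload 4.2 kg.
Tool frame: the origin (TCP) lies at the very end of the fingers, on their centre line; the grasp point (between the pads) lies 19 mm behind it; z points along the fingers, y is the line along which they close (so a half turn about z gives the same grasp; the last joint's range is limited). The gripper opens to 85 mm and grips with 20 to 120 N. Pads are 22 mm wide; open, the fingers measure 114 mm over their backs; the gripper's body (76 mm by 85 mm) begins 54 mm behind the grasp point. The pads swing forward as they close: fully open they stand 13 mm farther back than shut.
Start: joints at [1.458, 0.385, 0.008, 0, -1.194, -0.259], TCP at [227.025, 582.288, 231.312] pointing down, gripper open.
Joint ranges: [-3.14, 3.14], [-1.21, 2.06], [-1.07, 1.41], [-3.16, 2.05], [-2.99, -0.16], [-3.1, 3.1]. Speed limits (rad/s): [2.79, 2.79, 3.14, 3.14, 3.14, 3.14].

INTERFACE

Orientations are given as a unit quaternion [x, y, z, w].
In Python, from bench import monitor, get_image, camera_info, job_done gives the robot as it stands.
- The arm moves only by the tool send_rows, never from a script. Its argument "series" is a list of rows, each a list of 3 entries, a list of its own where there are three numbers: the shift along the tool's x, y, z in mm, then the turn, a rotation vector about the tool's x, y, z in rad, then the finger opening in mm, from 0 to 85.4. A call has 1 to 8 rows; each row shifts and turns the commanded pose from where the row before left it, along the tool's axes as they then stand; what a row does not reach is not made up. A row lasts 1/10 s, in which the tool goes at most 50 mm and 8.59 degrees, less where a joint would pass 70% of its speed; a pose out of reach is approached as far as the arm can. A call with a gripper value outside its range is refused whole. The fingers move at their own pace and stop on an object; the grip force is fixed at half the most. Time passes only in rows, so rows that do not move let the fingers close. It gives the time, the measured TCP pose, the force, the opening and the grip force at its end, in the units of the state.
- monitor.read_state(): the state, without advancing time (a new reading comes with each control period).
- get_image(name): name is "scene" or "top" or "wrist"; returns the picture (480x640x3 uint8, red, green, blue); there is no depth.
- camera_info(name): a dict with "intrinsics" (3x3 intrinsics, pixels), "R" (3x3) and "t" (3): a world point X has camera coordinates R X + t. Camera axes: x right, y down, z forward; pixel columns grow to the right and rows downward; lengths in mm; the calibration is good to about 2 mm. A picture is of the moment at which its call begins: read the wrist's pose just before it. camera_info takes no time and is no camera call; for the wrist camera it gives the pose at the moment of the call.
- job_done(): hands the job in; it is judged then, once.
The state is a dict: "clock": time; "joints": joint angles; "joint_vel": joint speeds; "joint_efforts": joint torques, N m; "position": TCP position; "ee_rot": TCP orientation; "contact_force": force on the tool from outside, world axes, zero at the start; "wrist_torque": the same for the moment, N m; "gripper_width": finger opening in mm; "grasp_force": force on a finger pad.
Only numpy, scipy, OpenCV 4.12 (cv2) and the standard library are available. Lean on these libraries where they do the work, as an engineer would, in place of code of your own. Each camera call takes 0.05 s, during which the arm holds its last target. There are 200 camera calls.

TASK

Pack the button jars for the sewing class: pull the clip-on lid off the white carry box, press the lid of every button jar fully home, and stand all the jars upright on the floor of the box. Then put the box lid back on and press it down until it has clicked home, flush at both ends. Leave the other sewing things on the table where they are.

Things in the scene. Friction and masses are not known exactly. Their poses are not given: they have to be found in the camera images.
- box: Carry box base: white open-topped box, does not move. Outside 133 (its x) x 308 (its y) x 56 tall, walls and floor 4 thick. Origin at the centre of its underside on the table, z up. In the middle of each short end (y = +154, -154) a sprung mint clip nose sits 49 above the table. The table beyond it, up to 250 from its centre on its +x side (away from the robot), is kept clear.
- box_floor (a point): Centre of the box's inner floor (4 above the table). The inside is one open space, 125 (box x) x 300 (box y) x 52 deep (the jars stand a little above the rim, under the hollow lid): room for the jars side by side in one row along y, with finger room across x.
- box_lid: Loose hollow mint clip-on lid of the box, 152 (its x) x 332 (its y) x 51 to its flat top, 0.38 kg. Origin at the centre of its lower edge, which flares out 5 as a lead-in over the rim; its walls reach 22 down past the box rim when home, about 2 mm clear of the box. Off the box it lies on the table with its origin at table height. At the start it is clicked on.
- lid_grip (a point): Middle of the lid's handle: cream bar 116 long (lid y), 12 wide (lid x), 14 tall, its centre 76 above the lid's origin, open gap of 18 under it. Clicked home, the lid's origin is 34 straight above the box's origin with equal yaw (or turned by pi: it fits both ways). Pulled straight up by the handle it comes free at 18 to 25 N in all.
- lid_end1 (a point): Point on the lid's top face near its +y end (lid frame x 0, y +130, z 51), a place to press. 85 above the table when that end is home, about 96 when the lid is only laid on and rides on the end clip. Each end clicks past its clip under 4 to 8 N.
- lid_end2 (a point): The same near the lid's -y end (lid frame y -130).
- jar1: Button jar 1: clear plastic jar full of coloured buttons, body 60 dia x 46 tall, then a neck that carries a white lid of 50 dia; 0.15 kg. Origin at the centre of its underside, z up through the lid. 64 tall with the lid home, up to 72 with the lid standing up. May be absent (None).
- jar1_lid (a joint): How far the lid of jar 1 stands up from fully home, m: 0 home, 0.008 highest. The push-on lid slides along the jar's axis, goes down under about 6 N pressed on its top, stops hard at 0 and stays where left. None if absent.
- jar2: Button jar 2: clear plastic jar full of coloured buttons, body 60 dia x 46 tall, then a neck that carries a white lid of 50 dia; 0.15 kg. Origin at the centre of its underside, z up through the lid. 64 tall with the lid home, up to 72 with the lid standing up. May be absent (None).
- jar2_lid (a joint): How far the lid of jar 2 stands up from fully home, m: 0 home, 0.008 highest. The push-on lid slides along the jar's axis, goes down under about 6 N pressed on its top, stops hard at 0 and stays where left. None if absent.
- jar3: Button jar 3: clear plastic jar full of coloured buttons, body 60 dia x 46 tall, then a neck that carries a white lid of 50 dia; 0.15 kg. Origin at the centre of its underside, z up through the lid. 64 tall with the lid home, up to 72 with the lid standing up. May be absent (None).
- jar3_lid (a joint): How far the lid of jar 3 stands up from fully home, m: 0 home, 0.008 highest. The push-on lid slides along the jar's axis, goes down under about 6 N pressed on its top, stops hard at 0 and stays where left. None if absent.
- jar4: Button jar 4: clear plastic jar full of coloured buttons, body 60 dia x 46 tall, then a neck that carries a white lid of 50 dia; 0.15 kg. Origin at the centre of its underside, z up through the lid. 64 tall with the lid home, up to 72 with the lid standing up. May be absent (None).
- jar4_lid (a joint): How far the lid of jar 4 stands up from fully home, m: 0 home, 0.008 highest. The push-on lid slides along the jar's axis, goes down under about 6 N pressed on its top, stops hard at 0 and stays where left. None if absent.
- thread_spool: Not part of the job: small sewing-thread spool, pink thread between cream end discs, 36 dia x 45 tall, standing. Origin at the centre of its underside.
- chalk_pen: Not part of the job: blue and cream marking pen lying flat, 135 long (its x), 12 thick. Origin at the centre of its underside.
- tape_measure: Not part of the job: yellow round tape-measure case lying flat, 56 dia x 20 tall. Origin at the centre of its underside.
- scissors: Not part of the job: scissors with green handles lying flat, 210 long (its x) x 60 x 10. Origin at the centre of its underside.
- thread_cone: Not part of the job: standing cone of orange thread, 68 dia at the foot, 130 tall. Origin at the centre of its underside.
- pincushion: Not part of the job: round red pincushion with pins, 84 dia, 60 tall over the pins. Origin at the centre of its underside.
- rotary_cutter: Not part of the job: yellow rotary cutter lying flat, 170 long (its x) x 30 x 18. Origin at the centre of its underside.

How it is judged (in metres and radians):
On the way, in this order (a step that is already met when the one before it is completed fails the run):
1. the box lid has been pulled off and is clear of the box (horizontal distance between box_lid and box above 0.08 m), for 0.2 s.
2. every jar stands upright on the floor of the box with its own lid pressed home, in any order (x of jar1 in the frame of box between -0.05 and 0.05 m and y of jar1 in the frame of box between -0.135 and 0.135 m and z of each of jar1, jar2, jar3, jar4 in the frame of box below 0.015 m and angle between each of jar1, jar2, jar3, jar4's own z axis and vertical below 0.15 rad and value of joint each of jar1_lid, jar2_lid, jar3_lid, jar4_lid below 0.002 m and x of jar2 in the frame of box between -0.05 and 0.05 m and y of jar2 in the frame of box between -0.135 and 0.135 m and x of jar3 in the frame of box between -0.05 and 0.05 m and y of jar3 in the frame of box between -0.135 and 0.135 m and x of jar4 in the frame of box between -0.05 and 0.05 m and y of jar4 in the frame of box between -0.135 and 0.135 m), for 0.2 s.
3. the box lid is back on and clicked home at both ends (z of each of lid_end1, lid_end2 in the frame of box below 0.088 m and horizontal distance between box_lid and box below 0.006 m), for 0.2 s.
At the end, for the whole second after the job is handed in: Every jar present stands upright (within 0.15 rad) on the floor inside the box with its lid within 2 mm of home; the box lid is centred on the box within 6 mm, both its ends within 3 mm of flush with the rim, and at rest (all of step 2 and all of step 3 and linear speed of box_lid below 0.02 m/s); the robot touches nothing.
It fails at once if one of the other sewing things is pushed away (more than 6 cm) (distance of any of thread_spool, chalk_pen, tape_measure, scissors, thread_cone, pincushion, rotary_cutter from where it was at the start of the episode above 0.06 m).
Of jar1, jar2, jar3, jar4 only 2 to 4 are there at a start; the rules pass over those that are not, and their reading is None.
At some moment in a run one of jar1, jar2, jar3, jar4 may be knocked a few centimetres aside while the robot is not near it.
Once in a run the grip may slacken for a moment while it holds something.
It also fails if it takes over 210 s, if anything falls off the work surface, if the arm or the gripper's body presses on something with over 40 N, if the wrist force passes 120 N, or if a joint passes its speed limit or range.

## Working session

There is one attempt and no reset: what is moved stays moved. The work goes in short steps, Python scripts to look and compute and a tool call to move; the robot and the scene stay as the last step left them, time stands still between calls to the robot, and variables do not carry over. Pictures are saved under pics/ and viewed, at most 14 in all, crops included, and the job is handed in when it is done.

Besides the shell and the picture viewer there is one more tool, called by a JSON object that holds its "name" and its "arguments", one argument or row to a line. send_rows: Moves the arm, as the interface text tells. Its arguments: {"type":"object","properties":{"series":{"type":"array"}},"required":["series"]}

```bash
mkdir -p pics; ls; python3 - <<'E'
from bench import *
import cv2
for n in("top","scene"):
    im=get_image(n); cv2.imwrite(f"pics/{n}0.png",im[:,:,::-1]); print(n,{k:__import__('numpy').round(v,3).tolist() for k,v in camera_info(n).items() if k in('intrinsics','R','t')})
print(monitor.read_state())
E
```

```text
pics
top {'intrinsics': [[567.979, 0.0, 317.283], [0.0, 567.979, 237.931], [0.0, 0.0, 1.0]], 'R': [[-0.009, -1.0, 0.009], [-0.991, 0.007, -0.131], [0.131, -0.01, -0.991]], 't': [-4.661, 531.164, 1615.198]}
scene {'intrinsics': [[508.094, 0.0, 322.719], [0.0, 508.094, 237.346], [0.0, 0.0, 1.0]], 'R': [[-0.774, 0.633, -0.011], [0.439, 0.523, -0.73], [-0.457, -0.57, -0.683]], 't': [401.122, -139.265, 1592.635]}
{'clock': 0.1, 'joints': array([ 1.45759785e+00,  3.85494905e-01,  6.77028638e-03, -4.00038331e-04,
       -1.19402156e+00, -2.58623631e-01]), 'joint_vel': array([-0.00055998, -0.0019798 ,  0.00412514,  0.00135037,  0.0001414 ,
       -0.00023329]), 'joint_efforts': array([-6.20391311e-04, -3.93320632e+01,  1.88927865e+01,  4.19791862e+00,
       -2.60829089e-03,  3.77656477e-06]), 'position': array([226.86135758, 581.81643867, 230.33001861]), 'ee_rot': array([ 9.82754134e-01, -1.84914376e-01, -1.14598887e-04,  9.85858153e-04]), 'contact_force': array([-0.53885563, -0.5054294 , -0.91880012]), 'wrist_torque': array([ 0.04608901, -0.0034158 ,  0.05846003]), 'grasp_force': 0.0, 'gripper_width': 85.08743164992799}
```

View pics/top0.png

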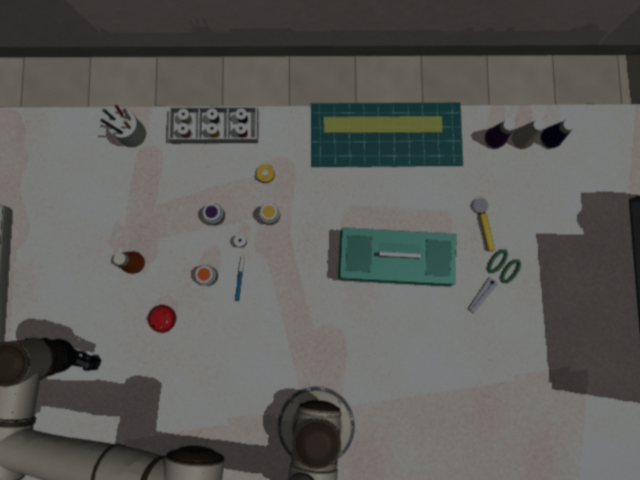

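View pics/scene0.png

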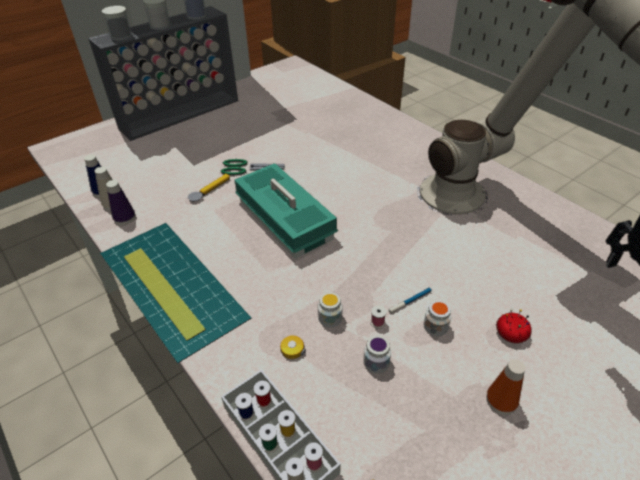

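The top view shows three jars, at (212,213), (269,213) and (204,274). The lidded box is at (398,257) and its handle runs from about (378,254) to (420,256). The spool (239,241) and pen (240,278) are close to the jars. I'll enlarge these areas.

```bash
cat > h.py <<'E'
import numpy as np, cv2
from bench import monitor,get_image,camera_info,job_done
def ray(name,uv,z,ci=None):
    c=ci or camera_info(name);K=np.array(c["intrinsics"]);R=np.array(c["R"]);t=np.array(c["t"]).ravel()
    d=R.T@np.linalg.inv(K)@np.array([uv[0],uv[1],1.]);o=-R.T@t
    return o+d*(z-o[2])/d[2]
def proj(name,X,ci=None):
    c=ci or camera_info(name);p=np.array(c["intrinsics"])@(np.array(c["R"])@np.array(X,float)+np.array(c["t"]).ravel());return p[:2]/p[2]
def crop(im,x0,y0,x1,y1,s,fn):
    cv2.imwrite(fn,cv2.resize(im[y0:y1,x0:x1],None,fx=s,fy=s,interpolation=cv2.INTER_CUBIC)[:,:,::-1])
E
python3 - <<'E'
from h import *
im=cv2.imread("pics/top0.png")[:,:,::-1]
a=cv2.resize(im[190:300,180:300],None,fx=5,fy=5,interpolation=cv2.INTER_CUBIC)
crop(im,330,215,470,300,5.7,"pics/lid.png"); crop(im,180,150,310,300,4,"pics/jars.png")
E
```

```text
(no output)
```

View pics/lid.png

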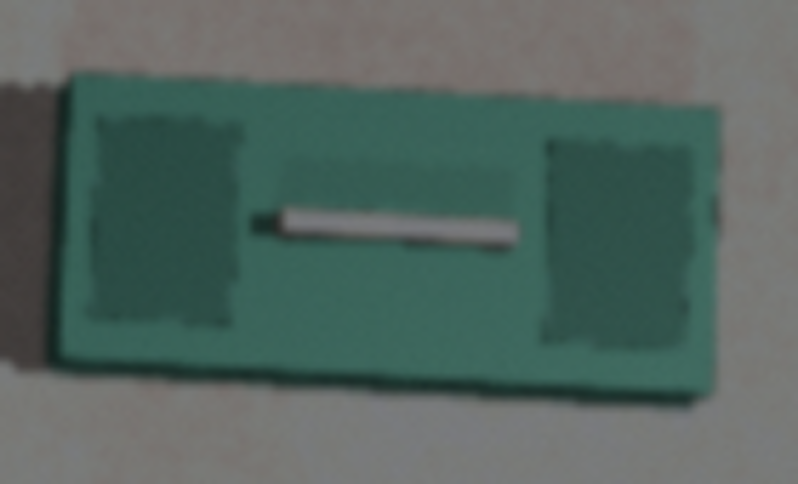

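View pics/jars.png

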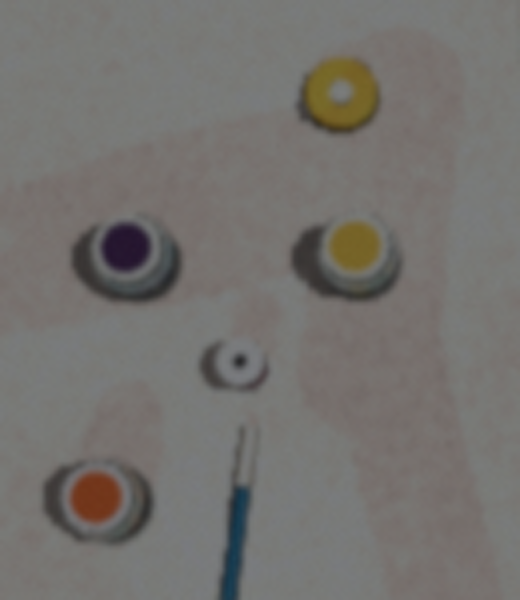

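```bash
cat >> h.py <<'E'
def S():
    s=monitor.read_state();print("t",round(s["clock"],2),"p",s["position"].round(1),"F",s["contact_force"].round(1),"w",round(s["gripper_width"],1),"gf",round(s["grasp_force"],1));return s
E
python3 - <<'E'
from h import *
c=lambda p,s,o:(np.array(p)/s+o)
for n,p in dict(TL=(75,75),TR=(720,107),BR=(712,393),BL=(62,360)).items(): print(n,ray("top",c(p,5.7,(330,215)),85).round(1))
for p in((282,217),(518,234)): print("h",ray("top",c(p,5.7,(330,215)),117).round(1))
for p in((125,247),(355,246),(96,497)): print("jar",ray("top",c(p,4,(180,150)),67).round(1))
print("spool",ray("top",c((240,362),4,(180,150)),45).round(1),"pen",[ray("top",c(q,4,(180,150)),12).round(1) for q in((247,430),(230,597))],"tape",ray("top",c((341,92),4,(180,150)),20).round(1))
from scipy.spatial.transform import Rotation as R
print(R.from_quat(monitor.read_state()["ee_rot"]).as_matrix().round(3))
E
```

```text
TL [551.8 -81.8  85. ]
TR [ 533.4 -401.4   85. ]
BR [ 392.  -391.7   85. ]
BL [410.7 -73.4  85. ]
h [ 476.9 -179.   117. ]
h [ 467.8 -292.9  117. ]
jar [604.7 294.   67. ]
jar [604.3 129.7  67. ]
jar [426.  311.6  67. ]
spool [524.  213.9  45. ] pen [array([478. , 212.5,  12. ]), array([356.5, 223.8,  12. ])] tape [729.1 143.9  20. ]
[[ 0.932 -0.363 -0.001]
 [-0.363 -0.932 -0.002]
 [ 0.     0.002 -1.   ]]
```

{"name": "send_rows", "arguments": {
  "series": [
    [[0, 0, 0], [0, 0, 0.14], 85],
    [[0, 0, 0], [0, 0, 0.14], 85],
    [[0, 0, 0], [0, 0, 0.14], 85],
    [[0, 0, 0], [0, 0, 0.14], 85],
    [[0, 0, 0], [0, 0, 0.14], 85],
    [[0, 0, 0], [0, 0, 0.14], 85],
    [[0, 0, 0], [0, 0, 0.14], 85],
    [[0, 0, 0], [0, 0, 0.14], 85]
  ]
}}

```text
clock: 0.9
position: [226.9, 582.0, 230.7]
ee_rot: [0.732, -0.681, 0.0, 0.001]
contact_force: [-0.2, -0.2, 0.8]
gripper_width: 85.1
grasp_force: 0.0
```

{"name": "send_rows", "arguments": {
  "series": [
    [[0, 0, 0], [0, 0, 0.137], 85],
    [[40, -14.6, 0], [0, 0, 0], 85],
    [[40, -14.6, 0], [0, 0, 0], 85],
    [[40, -14.6, 0], [0, 0, 0], 85],
    [[40, -14.6, 0], [0, 0, 0], 85],
    [[40, -14.6, 0], [0, 0, 0], 85],
    [[40, -14.6, 0], [0, 0, 0], 85],
    [[40, -14.6, 0], [0, 0, 0], 85]
  ]
}}

```text
clock: 1.7
position: [312.8, 294.9, 231.0]
ee_rot: [-0.686, 0.727, -0.0, -0.0]
contact_force: [1.2, -1.2, -0.4]
gripper_width: 84.8
grasp_force: 0.0
```

{"name": "send_rows", "arguments": {
  "series": [
    [[40, -14.6, 0], [0, 0, 0], 85],
    [[40, -14.6, 0], [0, 0, 0], 85],
    [[40, -14.6, 0], [0, 0, 0], 85],
    [[40, -14.6, 0], [0, 0, 0], 85],
    [[40, -14.6, 0], [0, 0, 0], 85],
    [[40, -14.6, 0], [0, 0, 0], 85],
    [[40, -14.6, 0], [0, 0, 0], 85],
    [[40, -14.6, 0], [0, 0, 0], 85]
  ]
}}

```text
clock: 2.5
position: [410.7, -31.2, 231.3]
ee_rot: [-0.686, 0.727, 0.0, 0.0]
contact_force: [1.1, 0.7, -0.0]
gripper_width: 85.0
grasp_force: 0.0
```

{"name": "send_rows", "arguments": {
  "series": [
    [[40, -14.6, 0], [0, 0, 0], 85],
    [[40, -14.6, 0], [0, 0, 0], 85],
    [[40, -14.6, 0], [0, 0, 0], 85],
    [[40, -14.6, 0], [0, 0, 0], 85],
    [[40, -14.6, 0], [0, 0, 0], 85],
    [[0, 0, 0], [0, 0, 0], 85],
    [[0, 0, 0], [0, 0, 0], 85],
    [[0, 0, 0], [0, 0, 0], 85]
  ]
}}

```text
clock: 3.3
position: [471.7, -232.7, 231.0]
ee_rot: [-0.686, 0.727, 0.0, -0.0]
contact_force: [0.2, -0.5, 0.1]
gripper_width: 85.0
grasp_force: 0.0
```

```bash
cat >> h.py <<'E'
from scipy.spatial.transform import Rotation as Ro
def to(x,y,z,th=None):
    "tool-frame shift to a world TCP target, and turn about tool z"
    s=S();M=Ro.from_quat(s["ee_rot"]).as_matrix();now=np.arctan2(M[1,0],M[0,0])
    print("theta",round(now,4),"tilt",M[:2,2].round(4),"shift",(M.T@(np.array([x,y,z])-s["position"])).round(1),"turn",None if th is None else round(now-th,3))
E
python3 - <<'E'
from h import *
to(472,-236,130,-1.629)
i=camera_info("wrist"); im=get_image("wrist"); cv2.imwrite("pics/w1.png",im[:,:,::-1])
import pickle; pickle.dump(i,open("w1.pkl","wb")); print(i)
E
```

```text
t 3.3 p [ 471.7 -232.7  231. ] F [ 0.2 -0.5  0.1] w 85.0 gf 0.0
theta -1.6285 tilt [-0.0008  0.0005] shift [  3.3  -0.6 101. ] turn 0.001
{'intrinsics': array([[425.54525384,   0.        , 315.65626403],
       [  0.        , 425.54525384, 238.41137492],
       [  0.        ,   0.        ,   1.        ]]), 'R': array([[-9.98359723e-01,  5.72518442e-02,  3.01061733e-04],
       [ 5.51751574e-02,  9.60716093e-01,  2.71993180e-01],
       [ 1.52828763e-02,  2.71563647e-01, -9.62299132e-01]]), 't': array([484.00785844, 162.99926059, 435.5633922 ])}
```

View pics/w1.png

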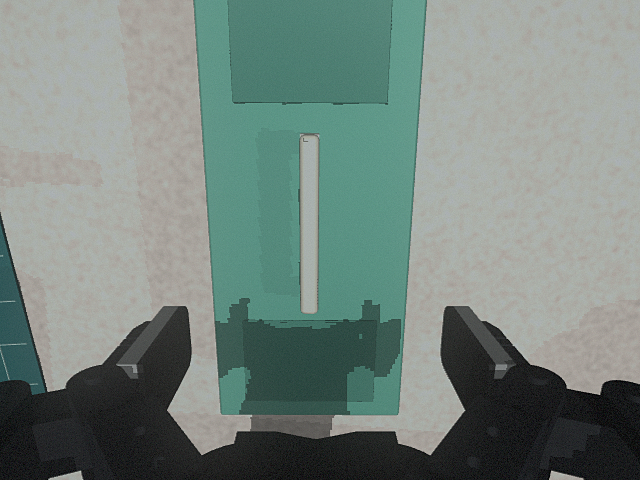

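The wrist view shows the handle from (309.5,134) to (310.5,313). The lid's side edges run from (195,0) to (221,414) on the left and (426,0) to (398,414) on the right.

```bash
python3 - <<'E'
from h import *
import pickle; i=pickle.load(open("w1.pkl","rb"))
a,b=[ray("wrist",p,117,i) for p in((309.5,134),(310.5,313))]
print(a,b,(a+b)/2,"yaw",np.arctan2(b[0]-a[0],-(b[1]-a[1])) if 0 else np.arctan2(-(b-a)[0],(b-a)[1]))
for l,r in(((203,130),(417,130)),((210,250),(409,250)),((221,414),(398,414))):
    A,B=ray("wrist",l,85,i),ray("wrist",r,85,i); print(A.round(1),B.round(1),((A+B)/2).round(1))
E
```

```text
[ 471.61715156 -293.8221048   117.        ] [ 478.0014436  -178.84409663  117.        ] [ 474.80929758 -236.33310071  117.        ] yaw -0.055469241400452896
[ 542.1 -299.3   85. ] [ 401.1 -291.2   85. ] [ 471.6 -295.3   85. ]
[ 547.8 -216.6   85. ] [ 406.2 -208.5   85. ] [ 477.  -212.5   85. ]
[556.2 -79.3  85. ] [414.7 -71.2  85. ] [485.4 -75.3  85. ]
```

{"name": "send_rows", "arguments": {
  "series": [
    [[3.4, -3, 20], [0, 0, 0], 50],
    [[0, 0, 40], [0, 0, 0], 50],
    [[0, 0, 40], [0, 0, 0], 50],
    [[0, 0, 20], [0, 0, 0], 40],
    [[0, 0, 10], [0, 0, 0], 30],
    [[0, 0, 9], [0, 0, 0], 30],
    [[0, 0, 0], [0, 0, 0], 0],
    [[0, 0, 0], [0, 0, 0], 0]
  ]
}}

```text
clock: 4.15
position: [475.4, -236.6, 93.0]
ee_rot: [-0.686, 0.727, -0.0, 0.0]
contact_force: [0.5, 0.9, -4.0]
gripper_width: 10.9
grasp_force: 58.9
```

{"name": "send_rows", "arguments": {
  "series": [
    [[0, 0, 0], [0, 0, 0], 0],
    [[0, 0, 0], [0, 0, 0], 0],
    [[0, 0, 0], [0, 0, 0], 0],
    [[0, 0, 0], [0, 0, 0], 0],
    [[0, 0, 0], [0, 0, 0], 0]
  ]
}}

```text
clock: 4.65
position: [475.3, -236.8, 92.9]
ee_rot: [-0.686, 0.727, -0.0, 0.0]
contact_force: [0.4, 1.8, 1.3]
gripper_width: 10.6
grasp_force: 59.5
```

```bash
python3 - <<'E'
from h import *
to(474.8,-236.3,92,-1.629); print(monitor.read_state()["wrist_torque"])
E
```

```text
t 4.65 p [ 475.3 -236.8   92.9] F [0.4 1.8 1.3] w 10.6 gf 59.5
theta -1.6287 tilt [ 0.001  -0.0001] shift [-0.5  0.5  0.9] turn 0.0
[0.62178784 0.02131844 0.02916184]
```

{"name": "send_rows", "arguments": {
  "series": [
    [[0, 0, -2], [0, 0, 0], 0],
    [[0, 0, -2], [0, 0, 0], 0],
    [[0, 0, -3], [0, 0, 0], 0],
    [[0, 0, -3], [0, 0, 0], 0],
    [[0, 0, -4], [0, 0, 0], 0],
    [[0, 0, -6], [0, 0, 0], 0],
    [[0, 0, -10], [0, 0, 0], 0],
    [[0, 0, 0], [0, 0, 0], 0]
  ]
}}

```text
clock: 5.45
position: [475.8, -235.6, 123.0]
ee_rot: [-0.687, 0.727, -0.0, 0.0]
contact_force: [0.3, 0.5, -2.7]
gripper_width: 11.0
grasp_force: 61.3
```

```bash
python3 - <<'E'
from h import *
to(475.3,-236.8,173,-1.629); im=get_image("scene"); crop(im,200,130,400,280,4,"pics/s1.png")
E
```

```text
t 5.45 p [ 475.8 -235.6  123. ] F [ 0.3  0.5 -2.7] w 11.0 gf 61.3
theta -1.6269 tilt [0.0006 0.0005] shift [  1.2   0.4 -50. ] turn 0.002
```

View pics/s1.png

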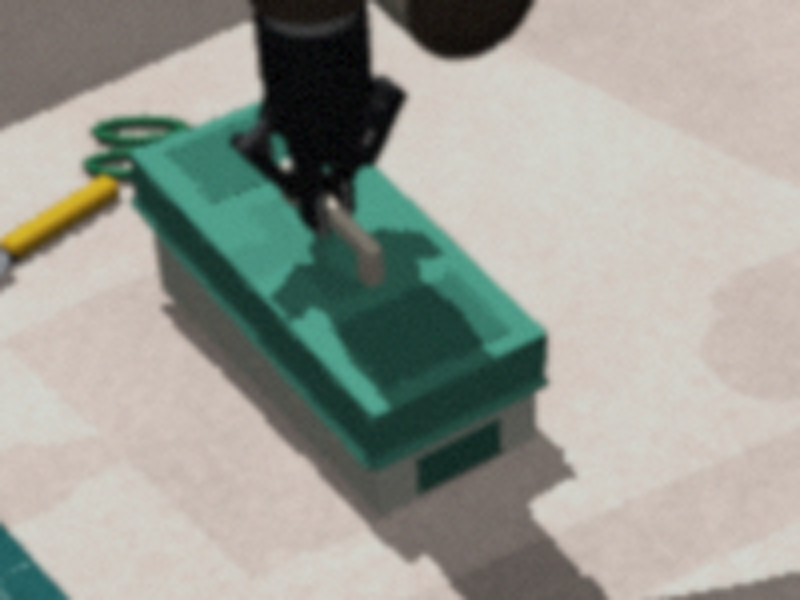

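{"name": "send_rows", "arguments": {
  "series": [
    [[0, 0, -20], [0, 0, 0], 0],
    [[0, 0, -25], [0, 0, 0], 0],
    [[0, -10, 0], [0, 0, 0], 0],
    [[0, -20, 0], [0, 0, 0], 0],
    [[0, -25, 0], [0, 0, 0], 0],
    [[0, -25, 0], [0, 0, 0], 0],
    [[0, -25, 0], [0, 0, 0], 0],
    [[0, -25, 0], [0, 0, 0], 0]
  ]
}}

```text
clock: 6.3
position: [605.4, -244.8, 165.8]
ee_rot: [-0.686, 0.728, 0.001, -0.001]
contact_force: [-0.4, -0.4, -3.4]
gripper_width: 10.9
grasp_force: 63.9
```

{"name": "send_rows", "arguments": {
  "series": [
    [[0, -20, 0], [0, 0, 0], 0],
    [[0, -10, 0], [0, 0, 0], 0],
    [[0, -5, 0], [0, 0, 0], 0],
    [[0, 0, 0], [0, 0, 0], 0],
    [[0, 0, 25], [0, 0, 0], 0],
    [[0, 0, 30], [0, 0, 0], 0],
    [[0, 0, 20], [0, 0, 0], 0],
    [[0, 0, 10], [0, 0, 0], 0]
  ]
}}

```text
clock: 7.1
position: [637.3, -246.1, 80.1]
ee_rot: [-0.686, 0.728, 0.002, -0.001]
contact_force: [0.1, -0.0, -3.9]
gripper_width: 10.4
grasp_force: 63.9
```

```bash
python3 - <<'E'
from h import *
to(643,-246,59,-1.629)
E
```

```text
t 7.1 p [ 637.3 -246.1   80.1] F [ 0.1 -0.  -3.9] w 10.4 gf 63.9
theta -1.6295 tilt [-0.0047  0.0012] shift [-0.5 -5.8 21. ] turn -0.0
```

{"name": "send_rows", "arguments": {
  "series": [
    [[0, -3, 10], [0, 0, 0], 0],
    [[0, 0, 6], [0, 0, 0], 0],
    [[0, 0, 3], [0, 0, 0], 0],
    [[0, 0, 0], [0, 0, 0], 0]
  ]
}}

```text
clock: 7.5
position: [643.5, -247.2, 64.7]
ee_rot: [-0.686, 0.727, -0.001, 0.001]
contact_force: [0.9, -2.4, 0.1]
gripper_width: 10.7
grasp_force: 64.6
```

```bash
python3 - <<'E'
from h import *
to(643,-246,59,-1.629)
E
```

```text
t 7.5 p [ 643.5 -247.2   64.7] F [ 0.9 -2.4  0.1] w 10.7 gf 64.6
theta -1.6289 tilt [ 0.0027 -0.0008] shift [-1.2  0.6  5.7] turn 0.0
```

{"name": "send_rows", "arguments": {
  "series": [
    [[0, 0, 0], [0, 0, 0], 0],
    [[0, 0, 0], [0, 0, 0], 0],
    [[0, 0, 0], [0, 0, 0], 0]
  ]
}}

```text
clock: 7.8
position: [643.3, -246.8, 64.2]
ee_rot: [-0.686, 0.727, -0.001, 0.001]
contact_force: [0.0, -4.3, 0.8]
gripper_width: 10.7
grasp_force: 64.7
```

```bash
python3 - <<'E'
from h import *
to(643,-246,59,-1.629); im=get_image("scene"); crop(im,100,110,400,330,2.6,"pics/s2.png")
E
```

```text
t 7.8 p [ 643.3 -246.8   64.2] F [ 0.  -4.3  0.8] w 10.7 gf 64.7
theta -1.6289 tilt [ 0.002  -0.0005] shift [-0.8  0.4  5.2] turn 0.0
```

View pics/s2.png

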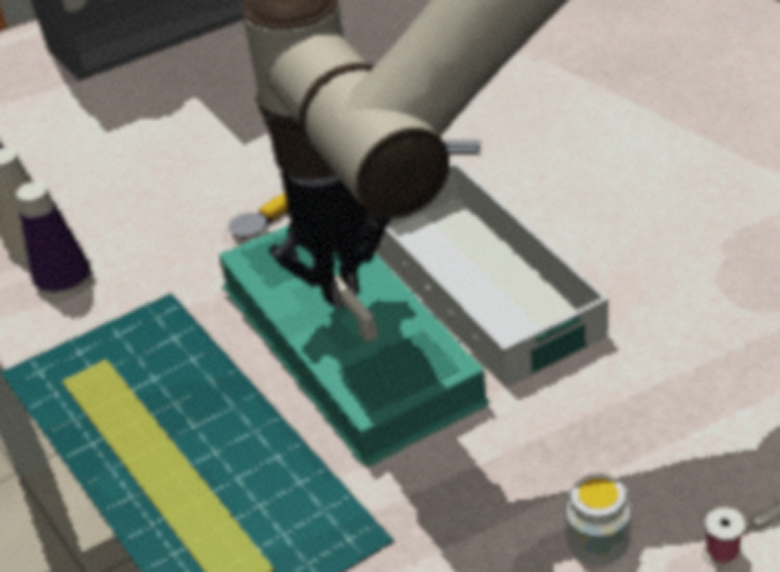

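{"name": "send_rows", "arguments": {
  "series": [
    [[0, 0, 0], [0, 0, 0], 45],
    [[0, 0, 0], [0, 0, 0], 45],
    [[0, 0, 0], [0, 0, 0], 45],
    [[0, 0, 0], [0, 0, 0], 45],
    [[0, 0, -20], [0, 0, 0], 45],
    [[0, 0, -40], [0, 0, 0], 45],
    [[0, 0, -40], [0, 0, 0], 45],
    [[0, 0, 0], [0, 0, 0], 0]
  ]
}}

```text
clock: 8.65
position: [646.4, -247.7, 171.0]
ee_rot: [-0.687, 0.727, -0.006, 0.003]
contact_force: [0.2, 0.8, 1.0]
gripper_width: 31.7
grasp_force: 0.0
```

{"name": "send_rows", "arguments": {
  "series": [
    [[-37.4, 5.8, 0], [0, 0, 0], 0],
    [[-37.4, 5.8, 0], [0, 0, 0], 0],
    [[-37.4, 5.8, 0], [0, 0, 0], 0],
    [[-37.4, 5.8, 0], [0, 0, 0], 0],
    [[-37.4, 5.8, 0], [0, 0, 0], 0],
    [[-37.4, 5.8, 0], [0, 0, 0], 0],
    [[-37.4, 5.8, 0], [0, 0, 0], 0],
    [[-37.4, 5.8, 0], [0, 0, 0], 0]
  ]
}}

```text
clock: 9.45
position: [613.2, 56.4, 163.0]
ee_rot: [-0.686, 0.727, 0.0, -0.0]
contact_force: [0.8, -0.2, 0.4]
gripper_width: 0.2
grasp_force: 0.0
```

{"name": "send_rows", "arguments": {
  "series": [
    [[-37.4, 5.8, 0], [0, 0, 0], 0],
    [[-37.4, 5.8, 0], [0, 0, 0], 0],
    [[0, 0, 0], [0, 0, 0], 0],
    [[0, 0, 0], [0, 0, 0], 0]
  ]
}}

```text
clock: 9.85
position: [606.1, 131.1, 162.9]
ee_rot: [-0.687, 0.727, 0.0, -0.0]
contact_force: [-0.2, -1.0, -0.1]
gripper_width: 0.1
grasp_force: 0.0
```

```bash
python3 - <<'E'
from h import *
to(607,130,90,-1.629)
im=get_image("top"); cv2.imwrite("pics/top1.png",im[:,:,::-1]); crop(im,320,170,480,290,5,"pics/box.png")
i=camera_info("wrist"); im=get_image("wrist"); cv2.imwrite("pics/w2.png",im[:,:,::-1])
import pickle; pickle.dump(i,open("w2.pkl","wb"))
E
```

```text
t 9.85 p [606.1 131.1 162.9] F [-0.2 -1.  -0.1] w 0.1 gf 0.0
theta -1.6269 tilt [-0.0007 -0.0002] shift [ 1.  -1.1 72.9] turn 0.002
```

View pics/box.png

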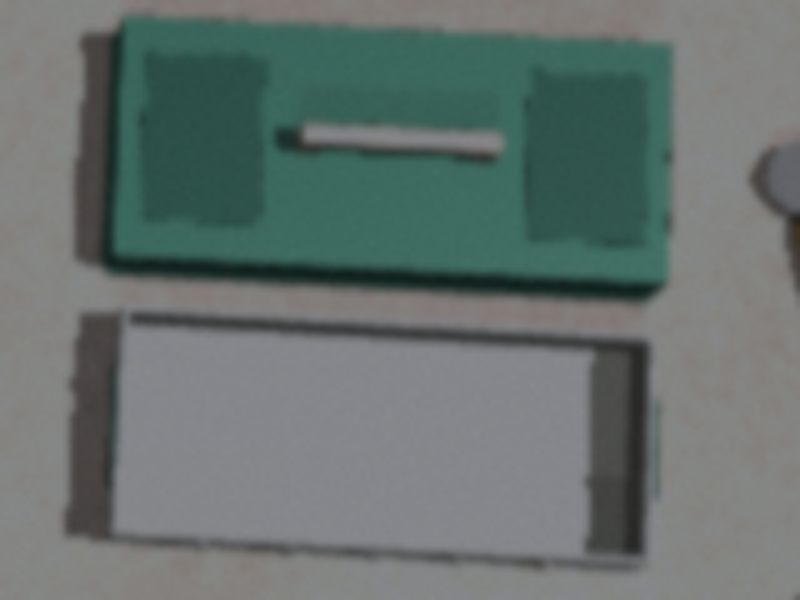

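View pics/w2.png

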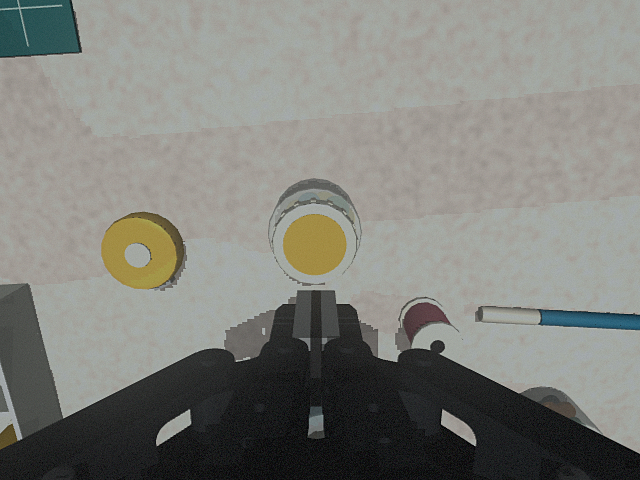

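The crop shows the open box's rim corners at (122,312), (650,342), (642,565) and (110,537). The wrist view has the yellow jar's lid centred at (315,244).

```bash
python3 - <<'E'
from h import *
import pickle; i=pickle.load(open("w2.pkl","rb"))
for z in(64,72): print(ray("wrist",(315,244),z,i).round(1))
P=[ray("top",np.array(p)/5+(320,170),56) for p in((122,312),(650,342),(642,565),(110,537))]
print(np.round(P,1),np.mean(P,0))
E
```

```text
[606.5 132.   64. ]
[606.4 129.7  72. ]
[[ 543.8  -86.8   56. ]
 [ 524.1 -390.2   56. ]
 [ 396.2 -380.6   56. ]
 [ 414.6  -78.1   56. ]] [ 469.6761813  -233.89597265   56.        ]
```

{"name": "send_rows", "arguments": {
  "series": [
    [[0, 0, 40], [0, 0, 0], 0],
    [[0, 0, 35], [0, 0, 0], 0],
    [[0, 0, 10], [0, 0, 0], 0],
    [[0, 0, 4], [0, 0, 0], 0],
    [[0, 0, 3], [0, 0, 0], 0],
    [[0, 0, 3], [0, 0, 0], 0],
    [[0, 0, 2], [0, 0, 0], 0],
    [[0, 0, 0], [0, 0, 0], 0]
  ]
}}

```text
clock: 10.75
position: [607.5, 130.4, 68.0]
ee_rot: [-0.687, 0.727, -0.001, 0.001]
contact_force: [0.5, -0.7, 3.9]
gripper_width: -0.0
grasp_force: 2.1
```

{"name": "send_rows", "arguments": {
  "series": [
    [[0, 0, 1], [0, 0, 0], 0],
    [[0, 0, 1], [0, 0, 0], 0],
    [[0, 0, 0], [0, 0, 0], 0]
  ]
}}

```text
clock: 11.05
position: [607.5, 130.4, 65.9]
ee_rot: [-0.687, 0.727, -0.001, 0.001]
contact_force: [-0.4, -1.4, 5.2]
gripper_width: 0.1
grasp_force: 2.5
```

{"name": "send_rows", "arguments": {
  "series": [
    [[0, 0, 1], [0, 0, 0], 0],
    [[0, 0, 1], [0, 0, 0], 0],
    [[0, 0, 1], [0, 0, 0], 0],
    [[0, 0, 0], [0, 0, 0], 0]
  ]
}}

```text
clock: 11.45
position: [607.6, 130.4, 64.1]
ee_rot: [-0.687, 0.727, -0.001, 0.001]
contact_force: [-1.4, -0.6, 10.6]
gripper_width: 0.5
grasp_force: 5.1
```

{"name": "send_rows", "arguments": {
  "series": [
    [[0, 0, 1], [0, 0, 0], 0],
    [[0, 0, 1], [0, 0, 0], 0],
    [[0, 0, 1], [0, 0, 0], 0],
    [[0, 0, 0], [0, 0, 0], 0]
  ]
}}

```text
clock: 11.85
position: [607.7, 130.4, 63.9]
ee_rot: [-0.687, 0.727, -0.001, 0.002]
contact_force: [-6.8, -1.9, 23.0]
gripper_width: -0.1
grasp_force: 11.4
```

{"name": "send_rows", "arguments": {
  "series": [
    [[0, 0, -35], [0, 0, 0], 85],
    [[0, 0, 0], [0, 0, 0], 85],
    [[0, 0, 0], [0, 0, 0], 85],
    [[0, 0, 0], [0, 0, 0], 85],
    [[0, 0, 0], [0, 0, 0], 85],
    [[0, 0, 0], [0, 0, 0], 85]
  ]
}}

```text
clock: 12.45
position: [606.0, 129.9, 92.3]
ee_rot: [-0.686, 0.727, 0.0, -0.001]
contact_force: [-0.1, 0.2, -0.7]
gripper_width: 84.4
grasp_force: 0.0
```

```bash
python3 - <<'E'
from h import *
to(606.8,131,13,-1.629)
E
```

```text
t 12.45 p [606.  129.9  92.3] F [-0.1  0.2 -0.7] w 84.4 gf 0.0
theta -1.6289 tilt [-0.0018 -0.0008] shift [-1.2 -0.9 79.3] turn 0.0
```

{"name": "send_rows", "arguments": {
  "series": [
    [[-1.2, -0.9, 30], [0, 0, 0], 85],
    [[0, 0, 30], [0, 0, 0], 85],
    [[0, 0, 15], [0, 0, 0], 85],
    [[0, 0, 4], [0, 0, 0], 85],
    [[0, 0, 0], [0, 0, 0], 40],
    [[0, 0, 0], [0, 0, 0], 40],
    [[0, 0, 0], [0, 0, 0], 40],
    [[0, 0, 0], [0, 0, 0], 40]
  ]
}}

```text
clock: 13.25
position: [608.1, 131.7, 15.6]
ee_rot: [-0.686, 0.727, -0.0, 0.001]
contact_force: [-0.1, 0.0, 1.3]
gripper_width: 58.6
grasp_force: 64.8
```

{"name": "send_rows", "arguments": {
  "series": [
    [[0, 0, 0], [0, 0, 0], 40],
    [[0, 0, 0], [0, 0, 0], 40],
    [[0, 0, -20], [0, 0, 0], 40],
    [[0, 0, -35], [0, 0, 0], 40],
    [[0, 0, -35], [0, 0, 0], 40],
    [[0, 0, -10], [0, 0, 0], 40],
    [[0, 0, 0], [0, 0, 0], 40]
  ]
}}

```text
clock: 13.95
position: [607.9, 131.6, 115.7]
ee_rot: [-0.686, 0.727, -0.0, 0.002]
contact_force: [0.2, -0.5, -0.7]
gripper_width: 58.4
grasp_force: 64.7
```

```bash
python3 - <<'E'
from h import *
bx=np.array([474.7,-236]);yw=-.058
for y in(95,0,-95):
    p=bx+[-np.sin(yw)*y,np.cos(yw)*y];print(y,p);to(p[0],p[1],110,-1.629)
E
```

```text
95 [ 480.20691125 -141.15974521]
t 13.95 p [607.9 131.6 115.7] F [ 0.2 -0.5 -0.7] w 58.4 gf 64.7
theta -1.629 tilt [0.0027 0.0017] shift [279.7 111.7   4.9] turn 0.0
0 [ 474.7 -236. ]
t 13.95 p [607.9 131.6 115.7] F [ 0.2 -0.5 -0.7] w 58.4 gf 64.7
theta -1.629 tilt [0.0027 0.0017] shift [374.7 111.6   4.7] turn 0.0
-95 [ 469.19308875 -330.84025479]
t 13.95 p [607.9 131.6 115.7] F [ 0.2 -0.5 -0.7] w 58.4 gf 64.7
theta -1.629 tilt [0.0027 0.0017] shift [469.7 111.6   4.6] turn 0.0
```

{"name": "send_rows", "arguments": {
  "series": [
    [[35, 14, 0], [0, 0, 0], 40],
    [[35, 14, 0], [0, 0, 0], 40],
    [[35, 14, 0], [0, 0, 0], 40],
    [[35, 14, 0], [0, 0, 0], 40],
    [[35, 14, 0], [0, 0, 0], 40],
    [[35, 14, 0], [0, 0, 0], 40],
    [[35, 14, 0], [0, 0, 0], 40],
    [[34.7, 13.7, 0], [0, 0, 0], 40]
  ]
}}

```text
clock: 14.75
position: [477.1, -142.6, 112.2]
ee_rot: [-0.686, 0.727, 0.002, -0.001]
contact_force: [0.3, -0.6, -0.8]
gripper_width: 58.2
grasp_force: 64.7
```

{"name": "send_rows", "arguments": {
  "series": [
    [[0, 0, 0], [0, 0, 0], 40],
    [[0, 0, 0], [0, 0, 0], 40]
  ]
}}

```text
clock: 14.95
position: [478.1, -142.2, 112.6]
ee_rot: [-0.685, 0.728, 0.001, -0.001]
contact_force: [0.7, -0.4, -1.4]
gripper_width: 58.5
grasp_force: 64.7
```

```bash
python3 - <<'E'
from h import *
to(480.2,-141.2,20,-1.629)
E
```

```text
t 14.95 p [ 478.1 -142.2  112.6] F [ 0.7 -0.4 -1.4] w 58.5 gf 64.7
theta -1.6311 tilt [-0.0035  0.0003] shift [-1.1 -2.3 92.6] turn -0.002
```

{"name": "send_rows", "arguments": {
  "series": [
    [[-1, -2, 35], [0, 0, 0], 40],
    [[0, 0, 35], [0, 0, 0], 40],
    [[0, 0, 10], [0, 0, 0], 40],
    [[0, 0, 6], [0, 0, 0], 40],
    [[0, 0, 4], [0, 0, 0], 40],
    [[0, 0, 2], [0, 0, 0], 40],
    [[0, 0, 0], [0, 0, 0], 40]
  ]
}}

```text
clock: 15.65
position: [482.4, -140.5, 23.1]
ee_rot: [-0.686, 0.727, -0.001, 0.001]
contact_force: [-0.1, -0.6, -1.2]
gripper_width: 58.4
grasp_force: 64.8
```

{"name": "send_rows", "arguments": {
  "series": [
    [[0, 0, 2], [0, 0, 0], 40],
    [[0, 0, 1], [0, 0, 0], 40],
    [[0, 0, 1], [0, 0, 0], 40],
    [[0, 0, 0], [0, 0, 0], 40]
  ]
}}

```text
clock: 16.05
position: [482.0, -140.6, 19.5]
ee_rot: [-0.686, 0.727, -0.0, 0.0]
contact_force: [-3.0, 1.6, 6.0]
gripper_width: 58.3
grasp_force: 65.9
```

{"name": "send_rows", "arguments": {
  "series": [
    [[0, 0, 0], [0, 0, 0], 74],
    [[0, 0, 0], [0, 0, 0], 74],
    [[0, 0, 0], [0, 0, 0], 74],
    [[0, 0, 0], [0, 0, 0], 74],
    [[0, 0, -20], [0, 0, 0], 74],
    [[0, 0, -40], [0, 0, 0], 74],
    [[0, 0, -40], [0, 0, 0], 74],
    [[0, 0, -40], [0, 0, 0], 0]
  ]
}}

```text
clock: 16.85
position: [481.4, -140.6, 159.7]
ee_rot: [-0.686, 0.727, 0.0, -0.0]
contact_force: [2.0, 0.5, -0.3]
gripper_width: 61.0
grasp_force: 0.0
```

{"name": "send_rows", "arguments": {
  "series": [
    [[-36.9, -8.4, 0], [0, 0, 0], 0],
    [[-36.9, -8.4, 0], [0, 0, 0], 0],
    [[-36.9, -8.4, 0], [0, 0, 0], 0],
    [[-36.9, -8.4, 0], [0, 0, 0], 0],
    [[-36.9, -8.4, 0], [0, 0, 0], 0],
    [[-36.9, -8.4, 0], [0, 0, 0], 0],
    [[-36.9, -8.4, 0], [0, 0, 0], 0],
    [[-36.9, -8.4, 0], [0, 0, 0], 0]
  ]
}}

```text
clock: 17.65
position: [566.0, 151.7, 158.1]
ee_rot: [-0.686, 0.727, 0.0, -0.0]
contact_force: [-0.1, -0.2, 0.7]
gripper_width: -0.1
grasp_force: 0.0
```

{"name": "send_rows", "arguments": {
  "series": [
    [[-36.9, -8.4, 0], [0, 0, 0], 0],
    [[-36.9, -8.4, 0], [0, 0, 0], 0],
    [[-36.9, -8.4, 0], [0, 0, 0], 0],
    [[-36.9, -8.4, 0], [0, 0, 0], 0],
    [[0, 0, 0], [0, 0, 0], 0],
    [[0, 0, 0], [0, 0, 0], 0]
  ]
}}

```text
clock: 18.25
position: [607.6, 296.1, 157.2]
ee_rot: [-0.687, 0.727, 0.0, -0.001]
contact_force: [-0.3, -0.7, 0.2]
gripper_width: -0.2
grasp_force: 0.0
```

```bash
python3 - <<'E'
from h import *
to(607,295,80,-1.629)
im=get_image("top"); cv2.imwrite("pics/top2.png",im[:,:,::-1])
im=get_image("wrist"); i=camera_info("wrist"); crop(im,0,100,640,480,1,"pics/w3.png")
import pickle; pickle.dump(i,open("w3.pkl","wb"))
print("expect purple lid at",proj("wrist",(607,295,68),i))
E
```

```text
t 18.25 p [607.6 296.1 157.2] F [-0.3 -0.7  0.2] w -0.2 gf 0.0
theta -1.6277 tilt [-0.0016 -0.001 ] shift [ 1.1  0.4 77.2] turn 0.001
expect purple lid at [316.49054982 245.65820069]
```

View pics/w3.png

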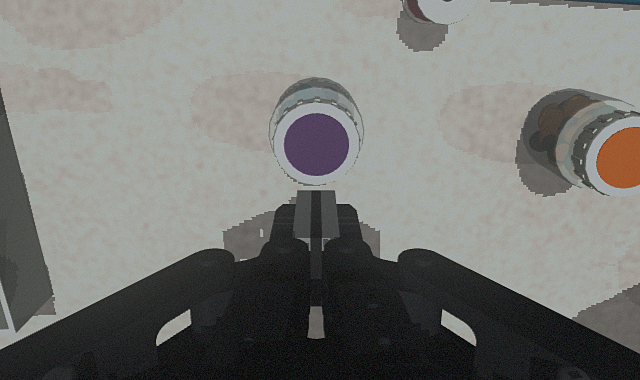

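The purple lid is centred at (317,244) in the full frame, which matches the expected position. Pressing it now.

{"name": "send_rows", "arguments": {
  "series": [
    [[1, 0, 35], [0, 0, 0], 0],
    [[0, 0, 34], [0, 0, 0], 0],
    [[0, 0, 10], [0, 0, 0], 0],
    [[0, 0, 4], [0, 0, 0], 0],
    [[0, 0, 3], [0, 0, 0], 0],
    [[0, 0, 3], [0, 0, 0], 0],
    [[0, 0, 2], [0, 0, 0], 0],
    [[0, 0, 1], [0, 0, 0], 0]
  ]
}}

```text
clock: 19.15
position: [608.8, 295.0, 68.3]
ee_rot: [-0.687, 0.727, -0.0, 0.001]
contact_force: [-1.6, 0.1, 6.2]
gripper_width: -0.2
grasp_force: 2.9
```

{"name": "send_rows", "arguments": {
  "series": [
    [[0, 0, 1], [0, 0, 0], 0],
    [[0, 0, 1], [0, 0, 0], 0],
    [[0, 0, 1], [0, 0, 0], 0],
    [[0, 0, 1], [0, 0, 0], 0],
    [[0, 0, 0], [0, 0, 0], 0]
  ]
}}

```text
clock: 19.65
position: [608.7, 295.0, 64.5]
ee_rot: [-0.687, 0.727, -0.0, 0.001]
contact_force: [-0.3, -0.9, 4.8]
gripper_width: 0.0
grasp_force: 2.5
```

{"name": "send_rows", "arguments": {
  "series": [
    [[0, 0, 1], [0, 0, 0], 0],
    [[0, 0, 1], [0, 0, 0], 0],
    [[0, 0, 1], [0, 0, 0], 0],
    [[0, 0, 0], [0, 0, 0], 0]
  ]
}}

```text
clock: 20.05
position: [608.9, 295.1, 64.1]
ee_rot: [-0.687, 0.727, -0.001, 0.002]
contact_force: [-5.2, -1.6, 15.8]
gripper_width: -0.4
grasp_force: 7.3
```

{"name": "send_rows", "arguments": {
  "series": [
    [[0, 0, -33], [0, 0, 0], 85],
    [[0, 0, 0], [0, 0, 0], 85],
    [[0, 0, 0], [0, 0, 0], 85],
    [[0, 0, 0], [0, 0, 0], 85],
    [[0, 0, 0], [0, 0, 0], 85],
    [[0, 0, 0], [0, 0, 0], 85]
  ]
}}

```text
clock: 20.65
position: [607.6, 294.3, 91.3]
ee_rot: [-0.686, 0.727, 0.0, -0.001]
contact_force: [0.1, -2.0, -0.1]
gripper_width: 84.6
grasp_force: 0.0
```

```bash
python3 - <<'E'
from h import *
to(607.5,295,13,-1.629)
E
```

```text
t 20.65 p [607.6 294.3  91.3] F [ 0.1 -2.  -0.1] w 84.6 gf 0.0
theta -1.6289 tilt [-0.0013 -0.001 ] shift [-0.7  0.1 78.3] turn 0.0
```

{"name": "send_rows", "arguments": {
  "series": [
    [[-0.7, 0, 30], [0, 0, 0], 85],
    [[0, 0, 30], [0, 0, 0], 85],
    [[0, 0, 14], [0, 0, 0], 85],
    [[0, 0, 4], [0, 0, 0], 85],
    [[0, 0, 0], [0, 0, 0], 40],
    [[0, 0, 0], [0, 0, 0], 40],
    [[0, 0, 0], [0, 0, 0], 40],
    [[0, 0, 0], [0, 0, 0], 40]
  ]
}}

```text
clock: 21.45
position: [609.0, 296.1, 16.1]
ee_rot: [-0.686, 0.727, -0.0, 0.002]
contact_force: [-0.9, 0.2, 3.6]
gripper_width: 58.4
grasp_force: 65.1
```

{"name": "send_rows", "arguments": {
  "series": [
    [[0, 0, 0], [0, 0, 0], 40],
    [[0, 0, 0], [0, 0, 0], 40],
    [[0, 0, -20], [0, 0, 0], 40],
    [[0, 0, -35], [0, 0, 0], 40],
    [[0, 0, -35], [0, 0, 0], 40],
    [[0, 0, -10], [0, 0, 0], 40],
    [[0, 0, 0], [0, 0, 0], 40]
  ]
}}

```text
clock: 22.15
position: [608.5, 295.7, 115.9]
ee_rot: [-0.686, 0.727, 0.0, 0.002]
contact_force: [0.4, -0.2, -2.1]
gripper_width: 58.5
grasp_force: 64.7
```

```bash
python3 - <<'E'
from h import *
to(469.2,-330.8,112,-1.629)
E
```

```text
t 22.15 p [608.5 295.7 115.9] F [ 0.4 -0.2 -2.1] w 58.5 gf 64.7
theta -1.629 tilt [0.0024 0.0023] shift [633.6 102.6   2.1] turn -0.0
```

{"name": "send_rows", "arguments": {
  "series": [
    [[39.6, 6.3, 0], [0, 0, 0], 40],
    [[39.6, 6.3, 0], [0, 0, 0], 40],
    [[39.6, 6.3, 0], [0, 0, 0], 40],
    [[39.6, 6.3, 0], [0, 0, 0], 40],
    [[39.6, 6.3, 0], [0, 0, 0], 40],
    [[39.6, 6.3, 0], [0, 0, 0], 40],
    [[39.6, 6.3, 0], [0, 0, 0], 40],
    [[39.6, 6.3, 0], [0, 0, 0], 40]
  ]
}}

```text
clock: 22.95
position: [537.0, -19.8, 112.0]
ee_rot: [-0.686, 0.727, 0.001, -0.002]
contact_force: [0.5, -1.3, -1.9]
gripper_width: 58.7
grasp_force: 64.7
```

{"name": "send_rows", "arguments": {
  "series": [
    [[39.6, 6.3, 0], [0, 0, 0], 40],
    [[39.6, 6.3, 0], [0, 0, 0], 40],
    [[39.6, 6.3, 0], [0, 0, 0], 40],
    [[39.6, 6.3, 0], [0, 0, 0], 40],
    [[39.6, 6.3, 0], [0, 0, 0], 40],
    [[39.6, 6.3, 0], [0, 0, 0], 40],
    [[39.6, 6.3, 0], [0, 0, 0], 40],
    [[39.6, 6.3, 0], [0, 0, 0], 40]
  ]
}}

```text
clock: 23.75
position: [468.6, -332.2, 111.8]
ee_rot: [-0.686, 0.728, 0.002, -0.001]
contact_force: [0.8, -0.5, -0.3]
gripper_width: 58.5
grasp_force: 64.7
```

{"name": "send_rows", "arguments": {
  "series": [
    [[0, 0, 0], [0, 0, 0], 40],
    [[0, 0, 0], [0, 0, 0], 40]
  ]
}}

```text
clock: 23.95
position: [468.8, -331.6, 111.9]
ee_rot: [-0.685, 0.728, 0.002, -0.001]
contact_force: [0.3, -0.4, -1.6]
gripper_width: 58.3
grasp_force: 64.7
```

```bash
python3 - <<'E'
from h import *
to(469.2,-330.8,20,-1.629)
E
```

```text
t 23.95 p [ 468.8 -331.6  111.9] F [ 0.3 -0.4 -1.6] w 58.3 gf 64.7
theta -1.6316 tilt [-0.0042  0.0023] shift [-0.6 -0.8 91.9] turn -0.003
```

{"name": "send_rows", "arguments": {
  "series": [
    [[0, 0, 35], [0, 0, 0], 40],
    [[0, 0, 35], [0, 0, 0], 40],
    [[0, 0, 10], [0, 0, 0], 40],
    [[0, 0, 6], [0, 0, 0], 40],
    [[0, 0, 4], [0, 0, 0], 40],
    [[0, 0, 2], [0, 0, 0], 40],
    [[0, 0, 1], [0, 0, 0], 40],
    [[0, 0, 0], [0, 0, 0], 40]
  ]
}}

```text
clock: 24.75
position: [471.1, -331.5, 22.1]
ee_rot: [-0.686, 0.727, -0.001, 0.0]
contact_force: [-0.4, 0.0, -0.7]
gripper_width: 58.5
grasp_force: 64.9
```

{"name": "send_rows", "arguments": {
  "series": [
    [[0, 0, 1], [0, 0, 0], 40],
    [[0, 0, 1], [0, 0, 0], 40],
    [[0, 0, 0], [0, 0, 0], 40]
  ]
}}

```text
clock: 25.05
position: [471.0, -331.6, 20.1]
ee_rot: [-0.686, 0.727, -0.0, 0.0]
contact_force: [-1.2, 0.1, 3.2]
gripper_width: 58.6
grasp_force: 65.4
```

{"name": "send_rows", "arguments": {
  "series": [
    [[0, 0, 0], [0, 0, 0], 74],
    [[0, 0, 0], [0, 0, 0], 74],
    [[0, 0, 0], [0, 0, 0], 74],
    [[0, 0, 0], [0, 0, 0], 74],
    [[0, 0, -20], [0, 0, 0], 74],
    [[0, 0, -40], [0, 0, 0], 74],
    [[0, 0, -40], [0, 0, 0], 74],
    [[0, 0, -40], [0, 0, 0], 0]
  ]
}}

```text
clock: 25.85
position: [470.4, -331.3, 160.6]
ee_rot: [-0.686, 0.727, 0.0, -0.0]
contact_force: [1.0, 0.1, -0.0]
gripper_width: 61.0
grasp_force: 0.0
```

{"name": "send_rows", "arguments": {
  "series": [
    [[-40, 5, 0], [0, 0, 0], 0],
    [[-40, 5, 0], [0, 0, 0], 0],
    [[-40, 5, 0], [0, 0, 0], 0],
    [[-40, 5, 0], [0, 0, 0], 0],
    [[-40, 5, 0], [0, 0, 0], 0],
    [[-40, 5, 0], [0, 0, 0], 0],
    [[-40, 5, 0], [0, 0, 0], 0],
    [[-40, 5, 0], [0, 0, 0], 0]
  ]
}}

```text
clock: 26.65
position: [448.9, -8.1, 159.5]
ee_rot: [-0.686, 0.727, -0.0, 0.0]
contact_force: [1.2, 0.3, -0.3]
gripper_width: -0.2
grasp_force: 0.0
```

{"name": "send_rows", "arguments": {
  "series": [
    [[-40, 5, 0], [0, 0, 0], 0],
    [[-40, 5, 0], [0, 0, 0], 0],
    [[-40, 5, 0], [0, 0, 0], 0],
    [[-40, 5, 0], [0, 0, 0], 0],
    [[-40, 5, 0], [0, 0, 0], 0],
    [[-40, 5, 0], [0, 0, 0], 0],
    [[-40, 5, 0], [0, 0, 0], 0],
    [[-40, 5, 0], [0, 0, 0], 0]
  ]
}}

```text
clock: 27.45
position: [427.4, 313.8, 159.4]
ee_rot: [-0.686, 0.727, 0.0, 0.0]
contact_force: [0.3, -0.6, -0.2]
gripper_width: 0.0
grasp_force: 0.0
```

{"name": "send_rows", "arguments": {
  "series": [
    [[0, 0, 0], [0, 0, 0], 0],
    [[0, 0, 0], [0, 0, 0], 0]
  ]
}}

```text
clock: 27.65
position: [427.4, 312.7, 158.8]
ee_rot: [-0.687, 0.727, 0.0, -0.001]
contact_force: [-0.4, -1.0, -1.2]
gripper_width: 0.0
grasp_force: 0.0
```

```bash
python3 - <<'E'
from h import *
to(428.5,313,80,-1.629)
im=get_image("top"); cv2.imwrite("pics/top3.png",im[:,:,::-1])
im=get_image("wrist"); i=camera_info("wrist"); 
import pickle; pickle.dump(i,open("w4.pkl","wb"));cv2.imwrite("pics/w4.png",im[:,:,::-1])
hsv=cv2.cvtColor(im,cv2.COLOR_RGB2HSV); m=cv2.inRange(hsv,(5,150,120),(16,255,255)); n,l,st,c=cv2.connectedComponentsWithStats(m)
for k in range(1,n):
    if st[k,4]>300: print(st[k],c[k],ray("wrist",c[k],68,i))
E
```

```text
t 27.65 p [427.4 312.7 158.8] F [-0.4 -1.  -1.2] w 0.0 gf 0.0
theta -1.6274 tilt [-0.0008 -0.0008] shift [-0.4 -1.1 78.8] turn 0.002
[ 282  216   64   62 3056] [313.54221204 246.3164267 ] [428.75208048 312.22897119  68.        ]
```

{"name": "send_rows", "arguments": {
  "series": [
    [[0, -1.3, 35], [0, 0, 0], 0],
    [[0, 0, 35], [0, 0, 0], 0],
    [[0, 0, 10], [0, 0, 0], 0],
    [[0, 0, 4], [0, 0, 0], 0],
    [[0, 0, 3], [0, 0, 0], 0],
    [[0, 0, 3], [0, 0, 0], 0],
    [[0, 0, 2], [0, 0, 0], 0],
    [[0, 0, 1], [0, 0, 0], 0]
  ]
}}

```text
clock: 28.55
position: [429.8, 312.7, 67.7]
ee_rot: [-0.687, 0.727, -0.0, 0.001]
contact_force: [-1.1, -1.0, 5.5]
gripper_width: -0.1
grasp_force: 2.9
```

{"name": "send_rows", "arguments": {
  "series": [
    [[0, 0, 1], [0, 0, 0], 0],
    [[0, 0, 1], [0, 0, 0], 0],
    [[0, 0, 1], [0, 0, 0], 0],
    [[0, 0, 1], [0, 0, 0], 0],
    [[0, 0, 0], [0, 0, 0], 0]
  ]
}}

```text
clock: 29.05
position: [429.8, 312.7, 64.0]
ee_rot: [-0.687, 0.727, -0.0, 0.001]
contact_force: [-1.0, -1.7, 6.4]
gripper_width: 0.2
grasp_force: 3.4
```

{"name": "send_rows", "arguments": {
  "series": [
    [[0, 0, 1], [0, 0, 0], 0],
    [[0, 0, 1], [0, 0, 0], 0],
    [[0, 0, 1], [0, 0, 0], 0],
    [[0, 0, 0], [0, 0, 0], 0]
  ]
}}

```text
clock: 29.45
position: [430.0, 312.8, 63.9]
ee_rot: [-0.687, 0.727, -0.0, 0.002]
contact_force: [-6.7, -4.2, 23.5]
gripper_width: -0.0
grasp_force: 12.0
```

{"name": "send_rows", "arguments": {
  "series": [
    [[0, 0, -35], [0, 0, 0], 85],
    [[0, 0, 0], [0, 0, 0], 85],
    [[0, 0, 0], [0, 0, 0], 85],
    [[0, 0, 0], [0, 0, 0], 85],
    [[0, 0, 0], [0, 0, 0], 85],
    [[0, 0, 0], [0, 0, 0], 85]
  ]
}}

```text
clock: 30.05
position: [428.9, 311.7, 93.5]
ee_rot: [-0.686, 0.727, -0.0, -0.001]
contact_force: [0.4, 0.5, 0.1]
gripper_width: 84.5
grasp_force: 0.0
```

{"name": "send_rows", "arguments": {
  "series": [
    [[0, 0, 30], [0, 0, 0], 85],
    [[0, 0, 30], [0, 0, 0], 85],
    [[0, 0, 14], [0, 0, 0], 85],
    [[0, 0, 4], [0, 0, 0], 85],
    [[0, 0, 0], [0, 0, 0], 40],
    [[0, 0, 0], [0, 0, 0], 40],
    [[0, 0, 0], [0, 0, 0], 40],
    [[0, 0, 0], [0, 0, 0], 40]
  ]
}}

```text
clock: 30.85
position: [429.7, 312.8, 17.4]
ee_rot: [-0.686, 0.727, 0.0, 0.001]
contact_force: [-0.3, -0.0, 2.4]
gripper_width: 58.6
grasp_force: 64.5
```

{"name": "send_rows", "arguments": {
  "series": [
    [[0, 0, 0], [0, 0, 0], 40],
    [[0, 0, 0], [0, 0, 0], 40],
    [[0, 0, -20], [0, 0, 0], 40],
    [[0, 0, -35], [0, 0, 0], 40],
    [[0, 0, -35], [0, 0, 0], 40],
    [[0, 0, -10], [0, 0, 0], 40],
    [[0, 0, 0], [0, 0, 0], 40]
  ]
}}

```text
clock: 31.55
position: [429.4, 312.5, 117.5]
ee_rot: [-0.686, 0.727, 0.0, 0.001]
contact_force: [-0.6, -0.0, -2.7]
gripper_width: 58.2
grasp_force: 64.8
```

```bash
python3 - <<'E'
from h import *
to(475,-236,112,-1.629)
E
```

```text
t 31.55 p [429.4 312.5 117.5] F [-0.6 -0.  -2.7] w 58.2 gf 64.8
theta -1.6291 tilt [0.0015 0.0026] shift [544.9 -77.4   4.1] turn -0.0
```

{"name": "send_rows", "arguments": {
  "series": [
    [[38.9, -5.5, 0], [0, 0, 0], 40],
    [[38.9, -5.5, 0], [0, 0, 0], 40],
    [[38.9, -5.5, 0], [0, 0, 0], 40],
    [[38.9, -5.5, 0], [0, 0, 0], 40],
    [[38.9, -5.5, 0], [0, 0, 0], 40],
    [[38.9, -5.5, 0], [0, 0, 0], 40],
    [[38.9, -5.5, 0], [0, 0, 0], 40],
    [[38.9, -5.5, 0], [0, 0, 0], 40]
  ]
}}

```text
clock: 32.35
position: [453.3, -3.0, 114.3]
ee_rot: [-0.686, 0.727, 0.001, -0.002]
contact_force: [0.9, 0.3, -0.7]
gripper_width: 58.6
grasp_force: 64.8
```

{"name": "send_rows", "arguments": {
  "series": [
    [[38.9, -5.5, 0], [0, 0, 0], 40],
    [[38.9, -5.5, 0], [0, 0, 0], 40],
    [[38.9, -5.5, 0], [0, 0, 0], 40],
    [[38.9, -5.5, 0], [0, 0, 0], 40],
    [[38.9, -5.5, 0], [0, 0, 0], 40],
    [[38.9, -5.5, 0], [0, 0, 0], 40],
    [[0, 0, 0], [0, 0, 0], 40],
    [[0, 0, 0], [0, 0, 0], 40]
  ]
}}

```text
clock: 33.15
position: [472.6, -236.5, 113.8]
ee_rot: [-0.685, 0.728, 0.002, -0.001]
contact_force: [-0.8, 0.7, -1.2]
gripper_width: 58.6
grasp_force: 64.8
```

```bash
python3 - <<'E'
from h import *
to(475,-236,21,-1.629)
E
```

```text
t 33.15 p [ 472.6 -236.5  113.8] F [-0.8  0.7 -1.2] w 58.6 gf 64.8
theta -1.6317 tilt [-0.0049  0.0016] shift [-0.5 -2.8 92.8] turn -0.003
```

{"name": "send_rows", "arguments": {
  "series": [
    [[0, 0, 35], [0, 0, 0], 40],
    [[0, 0, 35], [0, 0, 0], 40],
    [[0, 0, 10], [0, 0, 0], 40],
    [[0, 0, 6], [0, 0, 0], 40],
    [[0, 0, 4], [0, 0, 0], 40],
    [[0, 0, 2], [0, 0, 0], 40],
    [[0, 0, 1], [0, 0, 0], 40],
    [[0, 0, 0], [0, 0, 0], 40]
  ]
}}

```text
clock: 33.95
position: [475.0, -236.1, 24.1]
ee_rot: [-0.686, 0.727, -0.001, 0.0]
contact_force: [1.2, 1.0, -1.4]
gripper_width: 58.1
grasp_force: 64.9
```

{"name": "send_rows", "arguments": {
  "series": [
    [[0, 0, 1], [0, 0, 0], 40],
    [[0, 0, 1], [0, 0, 0], 40],
    [[0, 0, 0], [0, 0, 0], 40]
  ]
}}

```text
clock: 34.25
position: [474.6, -236.1, 21.4]
ee_rot: [-0.686, 0.727, -0.0, 0.0]
contact_force: [-0.5, -0.5, -1.6]
gripper_width: 58.0
grasp_force: 64.9
```

{"name": "send_rows", "arguments": {
  "series": [
    [[0, 0, 1], [0, 0, 0], 40],
    [[0, 0, 0.5], [0, 0, 0], 40],
    [[0, 0, 0], [0, 0, 0], 74],
    [[0, 0, 0], [0, 0, 0], 74],
    [[0, 0, 0], [0, 0, 0], 74],
    [[0, 0, 0], [0, 0, 0], 74],
    [[0, 0, -20], [0, 0, 0], 74],
    [[0, 0, -40], [0, 0, 0], 74]
  ]
}}

```text
clock: 35.05
position: [472.1, -235.5, 77.5]
ee_rot: [-0.686, 0.727, 0.003, -0.002]
contact_force: [1.4, 0.1, 0.9]
gripper_width: 74.1
grasp_force: 0.0
```

{"name": "send_rows", "arguments": {
  "series": [
    [[0, 0, -45], [0, 0, 0], 74],
    [[0, 0, -45], [0, 0, 0], 74],
    [[0, 0, -30], [0, 0, 0], 74],
    [[0, -42, 0], [0, 0, 0], 50],
    [[0, -42, 0], [0, 0, 0], 50],
    [[0, -42, 0], [0, 0, 0], 50],
    [[0, -43, 0], [0, 0, 0], 50],
    [[0, 0, 0], [0, 0, 0], 50]
  ]
}}

```text
clock: 35.85
position: [646.9, -245.6, 196.6]
ee_rot: [-0.687, 0.727, 0.0, -0.0]
contact_force: [-1.3, 0.5, -0.0]
gripper_width: 50.0
grasp_force: 0.0
```

{"name": "send_rows", "arguments": {
  "series": [
    [[0, 0, 0], [0, 0, 0], 50],
    [[0, 0, 0], [0, 0, 0], 50]
  ]
}}

```text
clock: 36.05
position: [642.2, -245.8, 199.6]
ee_rot: [-0.686, 0.727, 0.0, -0.0]
contact_force: [-0.5, -0.4, 0.4]
gripper_width: 49.9
grasp_force: 0.0
```

```bash
python3 - <<'E'
from h import *
import pickle
to(643.3,-246.8,100,-1.629)
im=get_image("scene"); crop(im,40,80,600,480,1.42,"pics/s3.png")
t=get_image("top"); cv2.imwrite("pics/top4.png",t[:,:,::-1])
im=get_image("wrist"); i=camera_info("wrist"); pickle.dump(i,open("w5.pkl","wb"));cv2.imwrite("pics/w5.png",im[:,:,::-1])
E
```

```text
t 36.05 p [ 642.2 -245.8  199.6] F [-0.5 -0.4  0.4] w 49.9 gf 0.0
theta -1.629 tilt [-0.0011  0.0002] shift [ 1.  -1.2 99.6] turn 0.0
```

View pics/s3.png

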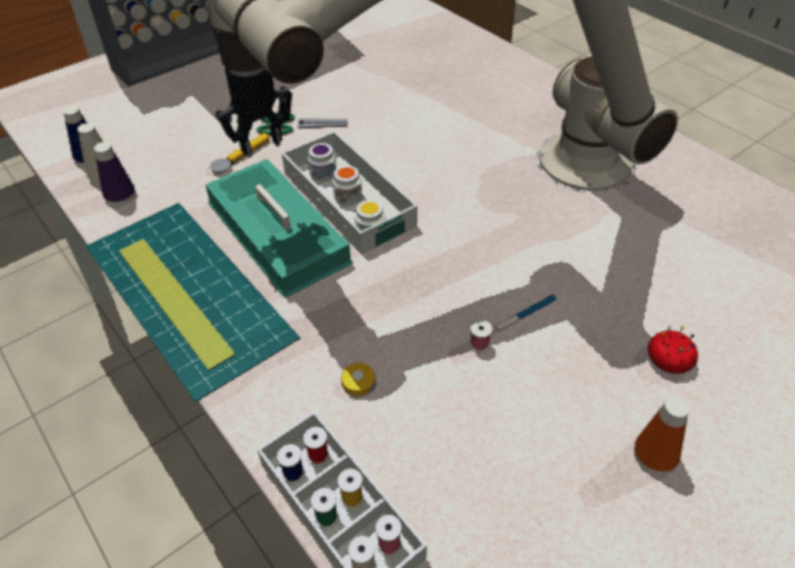

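View pics/w5.png

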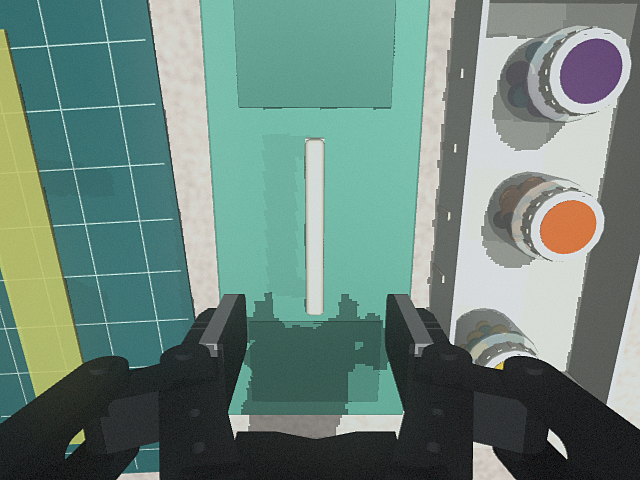

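The scene view shows all three jars standing in the box, the lid flat beside it and no fourth jar. In the wrist view the handle runs from (314.5,138) to (314.5,314).

```bash
python3 - <<'E'
from h import *
import pickle; i=pickle.load(open("w5.pkl","rb"))
a,b=[ray("wrist",p,83,i) for p in((314.5,138),(314.5,314))]
m=(a+b)/2; print(a,b,m,"yaw",np.arctan2(-(b-a)[0],(b-a)[1])); to(*m[:2],60,-1.629)
for l,r in(((209,130),(422,130)),((217,250),(416,250))):
    A,B=ray("wrist",l,51,i),ray("wrist",r,51,i); print(((A+B)/2).round(1))
E
```

```text
[ 639.67526717 -304.49217756   83.        ] [ 646.43226859 -189.44992059   83.        ] [ 643.05376788 -246.97104907   83.        ] yaw -0.05866755012173683
t 36.2 p [ 642.3 -245.9  200.8] F [ 0.5  0.2 -1.4] w 50.2 gf 0.0
theta -1.6291 tilt [ 0.0008 -0.0001] shift [  1.   -0.7 140.8] turn -0.0
[ 638.9 -308.3   51. ]
[ 643.1 -224.4   51. ]
```

{"name": "send_rows", "arguments": {
  "series": [
    [[1, -0.7, 40], [0, 0, 0], 50],
    [[0, 0, 40], [0, 0, 0], 50],
    [[0, 0, 30], [0, 0, 0], 40],
    [[0, 0, 20], [0, 0, 0], 30],
    [[0, 0, 9], [0, 0, 0], 30],
    [[0, 0, 2], [0, 0, 0], 30],
    [[0, 0, 0], [0, 0, 0], 30],
    [[0, 0, 0], [0, 0, 0], 30]
  ]
}}

```text
clock: 37.0
position: [644.8, -247.1, 60.7]
ee_rot: [-0.686, 0.727, -0.001, 0.001]
contact_force: [0.0, -1.3, -0.7]
gripper_width: 29.6
grasp_force: 0.0
```

{"name": "send_rows", "arguments": {
  "series": [
    [[0, 0, 0], [0, 0, 0], 0],
    [[0, 0, 0], [0, 0, 0], 0],
    [[0, 0, 0], [0, 0, 0], 0],
    [[0, 0, 0], [0, 0, 0], 0],
    [[0, 0, 0], [0, 0, 0], 0]
  ]
}}

```text
clock: 37.5
position: [644.2, -247.0, 60.4]
ee_rot: [-0.686, 0.727, -0.001, 0.0]
contact_force: [-2.0, 1.6, 6.8]
gripper_width: 10.8
grasp_force: 60.2
```

```bash
python3 - <<'E'
from h import *
to(643.1,-247,59,-1.629)
E
```

```text
t 37.5 p [ 644.2 -247.    60.4] F [-2.   1.6  6.8] w 10.8 gf 60.2
theta -1.6284 tilt [ 0.0013 -0.0006] shift [0.  1.1 1.4] turn 0.001
```

{"name": "send_rows", "arguments": {
  "series": [
    [[0, 0, -5], [0, 0, 0], 0],
    [[0, 0, -20], [0, 0, 0], 0],
    [[0, 0, -30], [0, 0, 0], 0],
    [[0, 0, -30], [0, 0, 0], 0],
    [[0, 0, -15], [0, 0, 0], 0],
    [[0, 0, 0], [0, 0, 0], 0],
    [[0, 10, 0], [0, 0, 0], 0],
    [[0, 20, 0], [0, 0, 0], 0]
  ]
}}

```text
clock: 38.3
position: [612.5, -244.5, 155.5]
ee_rot: [-0.686, 0.727, 0.002, -0.001]
contact_force: [-0.7, 0.3, -4.4]
gripper_width: 10.6
grasp_force: 58.8
```

{"name": "send_rows", "arguments": {
  "series": [
    [[0, 25, 0], [0, 0, 0], 0],
    [[0, 25, 0], [0, 0, 0], 0],
    [[0, 25, 0], [0, 0, 0], 0],
    [[0, 25, 0], [0, 0, 0], 0],
    [[0, 20, 0], [0, 0, 0], 0],
    [[0, 12, 0], [0, 0, 0], 0],
    [[0, 5, 0], [0, 0, 0], 0],
    [[0, 0, 0], [0, 0, 0], 0]
  ]
}}

```text
clock: 39.1
position: [476.6, -237.1, 158.4]
ee_rot: [-0.686, 0.727, 0.0, -0.0]
contact_force: [0.7, -0.6, -5.0]
gripper_width: 10.8
grasp_force: 58.9
```

{"name": "send_rows", "arguments": {
  "series": [
    [[0, 0, 0], [0, 0, 0], 0],
    [[0, 0, 0], [0, 0, 0], 0],
    [[0, 0, 0], [0, 0, 0], 0]
  ]
}}

```text
clock: 39.4
position: [477.7, -237.2, 158.6]
ee_rot: [-0.686, 0.727, 0.0, -0.0]
contact_force: [-0.1, -0.2, -4.4]
gripper_width: 11.0
grasp_force: 58.9
```

```bash
python3 - <<'E'
from h import *
to(475.5,-236.5,105,-1.629)
import pickle
im=get_image("wrist"); i=camera_info("wrist"); pickle.dump(i,open("w6.pkl","wb"));cv2.imwrite("pics/w6.png",im[:,:,::-1])
E
```

```text
t 39.4 p [ 477.7 -237.2  158.6] F [-0.1 -0.2 -4.4] w 11.0 gf 58.9
theta -1.6286 tilt [-0.  0.] shift [-0.5  2.3 53.6] turn 0.0
```

View pics/w6.png

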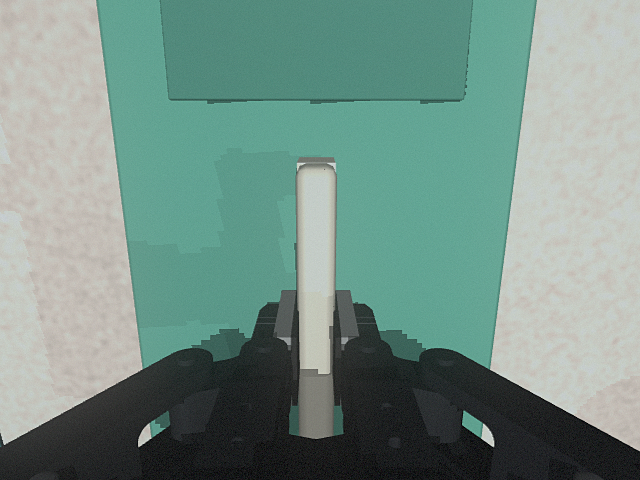

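The lid is held level with the handle centred at column 316. Shifting by (-0.5, 2.3) and lowering.

{"name": "send_rows", "arguments": {
  "series": [
    [[-0.5, 2.3, 0], [0, 0, 0], 0],
    [[0, 0, 10], [0, 0, 0], 0],
    [[0, 0, 15], [0, 0, 0], 0],
    [[0, 0, 7], [0, 0, 0], 0],
    [[0, 0, 3], [0, 0, 0], 0],
    [[0, 0, 0], [0, 0, 0], 0]
  ]
}}

```text
clock: 40.05
position: [474.7, -236.6, 123.3]
ee_rot: [-0.686, 0.727, 0.0, -0.0]
contact_force: [0.3, -0.6, -4.8]
gripper_width: 10.6
grasp_force: 58.8
```

```bash
python3 - <<'E'
from h import *
to(475.5,-236.5,105,-1.629)
E
```

```text
t 40.05 p [ 474.7 -236.6  123.3] F [ 0.3 -0.6 -4.8] w 10.6 gf 58.8
theta -1.6287 tilt [-0.0011  0.    ] shift [-0.1 -0.8 18.3] turn 0.0
```

{"name": "send_rows", "arguments": {
  "series": [
    [[0, -0.6, 2], [0, 0, 0], 0],
    [[0, 0, 2], [0, 0, 0], 0],
    [[0, 0, 2], [0, 0, 0], 0],
    [[0, 0, 2], [0, 0, 0], 0],
    [[0, 0, 2], [0, 0, 0], 0],
    [[0, 0, 0], [0, 0, 0], 0]
  ]
}}

```text
clock: 40.65
position: [475.2, -236.5, 113.5]
ee_rot: [-0.686, 0.727, 0.0, -0.0]
contact_force: [0.1, -0.9, -4.4]
gripper_width: 10.8
grasp_force: 58.9
```

{"name": "send_rows", "arguments": {
  "series": [
    [[0, 0, 2], [0, 0, 0], 0],
    [[0, 0, 2], [0, 0, 0], 0],
    [[0, 0, 2], [0, 0, 0], 0],
    [[0, 0, 0], [0, 0, 0], 0]
  ]
}}

```text
clock: 41.05
position: [475.2, -236.5, 107.4]
ee_rot: [-0.686, 0.727, 0.0, -0.0]
contact_force: [-0.2, -0.4, -4.3]
gripper_width: 10.7
grasp_force: 58.9
```

{"name": "send_rows", "arguments": {
  "series": [
    [[0, 0, 2], [0, 0, 0], 0],
    [[0, 0, 2], [0, 0, 0], 0],
    [[0, 0, 2], [0, 0, 0], 0],
    [[0, 0, 0], [0, 0, 0], 0]
  ]
}}

```text
clock: 41.45
position: [476.7, -237.3, 103.0]
ee_rot: [-0.687, 0.727, -0.002, 0.001]
contact_force: [0.4, -2.5, 3.5]
gripper_width: 11.0
grasp_force: 59.9
```

{"name": "send_rows", "arguments": {
  "series": [
    [[0, 0, 2], [0, 0, 0], 0],
    [[0, 0, 2], [0, 0, 0], 0],
    [[0, 0, 0], [0, 0, 0], 0]
  ]
}}

```text
clock: 41.75
position: [474.9, -236.0, 96.3]
ee_rot: [-0.686, 0.728, 0.001, -0.0]
contact_force: [1.0, -0.2, -7.4]
gripper_width: 10.8
grasp_force: 58.9
```

{"name": "send_rows", "arguments": {
  "series": [
    [[0, 0, 2], [0, 0, 0], 0],
    [[0, 0, 2], [0, 0, 0], 0],
    [[0, 0, 0], [0, 0, 0], 0]
  ]
}}

```text
clock: 42.05
position: [474.8, -236.3, 94.4]
ee_rot: [-0.687, 0.727, 0.001, -0.001]
contact_force: [-2.6, 2.5, 3.1]
gripper_width: 11.0
grasp_force: 60.3
```

{"name": "send_rows", "arguments": {
  "series": [
    [[0, 0, 2], [0, 0, 0], 0],
    [[0, 0, 1], [0, 0, 0], 0],
    [[0, 0, 0], [0, 0, 0], 0]
  ]
}}

```text
clock: 42.35
position: [474.9, -236.3, 94.3]
ee_rot: [-0.687, 0.727, 0.0, -0.001]
contact_force: [-8.0, 7.2, 19.8]
gripper_width: 10.8
grasp_force: 62.7
```

{"name": "send_rows", "arguments": {
  "series": [
    [[0, 0, 0], [0, 0, 0], 45],
    [[0, 0, 0], [0, 0, 0], 45],
    [[0, 0, 0], [0, 0, 0], 45],
    [[0, 0, 0], [0, 0, 0], 45],
    [[0, 0, -10], [0, 0, 0], 45],
    [[0, 0, -25], [0, 0, 0], 45],
    [[0, 0, -15], [0, 0, 0], 45],
    [[0, 0, 0], [0, 0, 0], 0]
  ]
}}

```text
clock: 43.15
position: [477.3, -237.1, 143.7]
ee_rot: [-0.686, 0.727, -0.003, 0.001]
contact_force: [0.2, 0.1, 0.0]
gripper_width: 31.5
grasp_force: 0.0
```

{"name": "send_rows", "arguments": {
  "series": [
    [[0, 0, 0], [0, 0, 0], 0],
    [[-30, 0, 0], [0, 0, 0], 0],
    [[-40, 0, 0], [0, 0, 0], 0],
    [[-40, 0, 0], [0, 0, 0], 0],
    [[-18, 0, 0], [0, 0, 0], 0],
    [[0, 0, 0], [0, 0, 0], 0],
    [[0, 0, 0], [0, 0, 0], 0]
  ]
}}

```text
clock: 43.85
position: [482.4, -108.7, 140.1]
ee_rot: [-0.687, 0.727, 0.001, -0.001]
contact_force: [0.2, -0.1, -0.4]
gripper_width: -0.6
grasp_force: 0.0
```

Now I'll check the +y end by pressing it. Contact should come at about z = 85.

{"name": "send_rows", "arguments": {
  "series": [
    [[0, 0, 25], [0, 0, 0], 0],
    [[0, 0, 15], [0, 0, 0], 0],
    [[0, 0, 5], [0, 0, 0], 0],
    [[0, 0, 4], [0, 0, 0], 0],
    [[0, 0, 3], [0, 0, 0], 0],
    [[0, 0, 2], [0, 0, 0], 0],
    [[0, 0, 2], [0, 0, 0], 0],
    [[0, 0, 0], [0, 0, 0], 0]
  ]
}}

```text
clock: 44.65
position: [483.2, -108.8, 85.1]
ee_rot: [-0.686, 0.727, -0.0, 0.0]
contact_force: [-0.1, -0.4, 0.7]
gripper_width: -0.2
grasp_force: 0.0
```

{"name": "send_rows", "arguments": {
  "series": [
    [[0, 0, 2], [0, 0, 0], 0],
    [[0, 0, 2], [0, 0, 0], 0],
    [[0, 0, 0], [0, 0, 0], 0]
  ]
}}

```text
clock: 44.95
position: [483.4, -108.8, 84.8]
ee_rot: [-0.687, 0.727, -0.001, 0.0]
contact_force: [-8.4, 3.1, 25.9]
gripper_width: -0.4
grasp_force: 12.9
```

That end is home: contact at 85 holds hard. Now the other end.

{"name": "send_rows", "arguments": {
  "series": [
    [[0, 0, -15], [0, 0, 0], 0],
    [[0, 0, -30], [0, 0, 0], 0],
    [[0, 0, -20], [0, 0, 0], 0],
    [[40, 0, 0], [0, 0, 0], 0],
    [[40, 0, 0], [0, 0, 0], 0],
    [[40, 0, 0], [0, 0, 0], 0],
    [[40, 0, 0], [0, 0, 0], 0],
    [[40, 0, 0], [0, 0, 0], 0]
  ]
}}

```text
clock: 45.75
position: [471.1, -309.9, 146.1]
ee_rot: [-0.686, 0.727, -0.0, 0.0]
contact_force: [1.1, 0.1, 0.3]
gripper_width: 0.3
grasp_force: 0.0
```

{"name": "send_rows", "arguments": {
  "series": [
    [[40, 0, 0], [0, 0, 0], 0],
    [[15, 0, 0], [0, 0, 0], 0],
    [[0, 0, 0], [0, 0, 0], 0],
    [[0, 0, 30], [0, 0, 0], 0],
    [[0, 0, 20], [0, 0, 0], 0],
    [[0, 0, 5], [0, 0, 0], 0],
    [[0, 0, 0], [0, 0, 0], 0]
  ]
}}

```text
clock: 46.45
position: [468.1, -362.3, 90.4]
ee_rot: [-0.687, 0.727, 0.001, -0.0]
contact_force: [0.3, 0.6, 1.1]
gripper_width: -0.2
grasp_force: 0.0
```

{"name": "send_rows", "arguments": {
  "series": [
    [[0, 0, 2], [0, 0, 0], 0],
    [[0, 0, 2], [0, 0, 0], 0],
    [[0, 0, 2], [0, 0, 0], 0],
    [[0, 0, 2], [0, 0, 0], 0],
    [[0, 0, 2], [0, 0, 0], 0],
    [[0, 0, 0], [0, 0, 0], 0]
  ]
}}

```text
clock: 47.05
position: [468.7, -363.5, 84.9]
ee_rot: [-0.687, 0.727, -0.001, -0.0]
contact_force: [-3.0, 6.8, 18.6]
gripper_width: -0.2
grasp_force: 9.0
```

{"name": "send_rows", "arguments": {
  "series": [
    [[0, 0, -10], [0, 0, 0], 0],
    [[0, 0, -40], [0, 0, 0], 0],
    [[0, 0, -40], [0, 0, 0], 0],
    [[0, 0, -40], [0, 0, 0], 0],
    [[0, 0, 0], [0, 0, 0], 0],
    [[0, 0, 0], [0, 0, 0], 0]
  ]
}}

```text
clock: 47.65
position: [468.4, -363.5, 212.1]
ee_rot: [-0.686, 0.727, -0.001, 0.001]
contact_force: [0.3, -0.1, -0.7]
gripper_width: -0.2
grasp_force: 0.0
```

```bash
python3 - <<'E'
from h import *
S();im=get_image("scene"); crop(im,200,130,400,280,4,"pics/s4.png")
E
```

```text
t 47.65 p [ 468.4 -363.5  212.1] F [ 0.3 -0.1 -0.7] w -0.2 gf 0.0
```

View pics/s4.png

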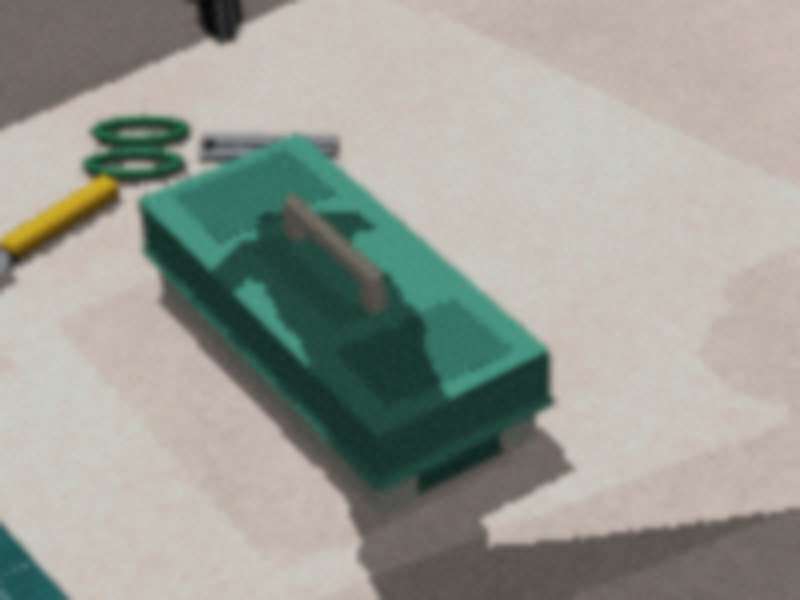

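The lid is flush at both ends and the gripper is clear of it, so I'm handing in.

```bash
python3 -c "
from bench import job_done; print(job_done())"
```

```text
the job is handed in; nothing more can be done
None
```

The job is handed in: all three jars found on the table had their lids pressed home and stand upright in the box, with the box lid clicked flush at both ends; the hand-in call gave no verdict.

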